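Prime a hand pump and hold its valve at the gauge mark

TASK

Test the hand pump on the tool store's bench: work its long sprung lever through at least three full strokes, each all the way down to the stop and right back up. Then press the broad mushroom-headed valve on the manifold down until its top is level with the top of the thin gauge post beside it, never down to its bottom stop, and finish while still holding it there. Do not press the slim pin valve next to it, and leave the tools and stock lying on the bench where they are.

Things in the scene. Friction and masses are not known exactly. Their poses are not given: they have to be found in the camera images.
- pump: hand pump bolted to the bench: grey tank 130 x 90 x 100 mm on a steel base plate, and a steel barrel between two cheeks 194 mm high. Origin on the bench, z up, x level from the lever's paddle end towards the tank: base plate x = 90 to 330, y = +-55 mm; lever's hinge pin along y, centre at x = 160, z = 170 mm. The lever swings in the x-z plane of this frame, reaching to -x
- paddle_top (a point): middle of the upper face of the flat black rubber paddle (85 mm along the lever, 55 mm wide, 20 mm thick) at the free end of the lever; moves with the lever. It lies 240 mm from the hinge pin along the lever and 10 mm above the lever's centre line. About 273 mm above the bench when the lever is up and 109 mm when it is fully down
- pump_lever (a joint): pump lever angle in rad: 0 = fully up (lever 0.40 rad above level, held there by its spring), 0.70 = fully down on its stop (0.30 rad below level). Its spring always pushes it back up: about 5 N at the paddle when up, 13 N when fully down; let go, it returns up by itself
- manifold: aluminium manifold block bolted to the bench (does not move), 130 x 220 x 40 mm high (x, y, z of its own frame); origin at the centre of its underside. The two valves stand on its top, 60 mm either side of its middle along its y axis, either way round
- hold_valve: the valve to be held, fixed on the manifold's top (40 mm above the bench): round steel body 44 mm across carrying a sprung plunger with a broad flat mushroom head, and a thin fixed gauge post beside it. Origin on the valve's axis, at its underside; its x axis points to the gauge post, z up
- hold_head_top (a point): centre of the flat top of the broad mushroom head (52 mm across, 12 mm thick); moves with the plunger. 107 mm above the bench when not pressed
- gauge_top (a point): top of the fixed gauge post (10 to 14 mm thick), 45 mm from the valve's axis, 93 mm above the bench: 14 mm below the top of the unpressed head
- hold_plunger (a joint): how far the broad head is pressed down, m: 0 = up, 0.014 = level with the gauge post, 0.028 = bottom stop. Sprung upwards: about 4 N at 0, 9 N at 0.014, 14 N at 0.028
- dump_valve: the other valve on the manifold, to be left alone: the same body 44 mm across with a slim plain pin and no gauge post. Origin on its axis, at its underside, 40 mm above the bench
- dump_top (a point): top of the slim pin (14 mm across), 125 mm above the bench when not pressed
- dump_plunger (a joint): how far the slim pin is pressed down, m: 0 = up, 0.028 = bottom stop; sprung upwards (about 4 N to start it)
- wrench: bystander: steel wrench, 170 mm long, lying flat between the pump and the manifold
- tape: bystander: roll of tape, 90 mm across, 30 mm high, lying flat
- hammer: bystander: hammer 270 mm long, lying on the left part of the bench
- carton: bystander: cardboard carton 120 x 90 x 60 mm high, right part of the bench
- oil_bottle: bystander: white bottle 60 mm across, 140 mm high, standing on the right part of the bench
- mallet: bystander: black-headed rubber mallet with a wooden handle, about 240 mm long, 56 mm high, lying on the left part of the bench
- collar: bystander: steel collar 44 mm across, 22 mm high, lying just in front of the manifold (on the robot's side)

How it is judged (in metres and radians):
On the way, in this order (a step that is already met when the one before it is completed fails the run):
1. pump lever pressed fully down to its stop, first stroke (value of joint pump_lever above 0.6 rad), for 0.05 s.
2. pump lever right back up, first stroke (value of joint pump_lever below 0.08 rad), for 0.05 s.
3. pump lever pressed fully down to its stop, second stroke (value of joint pump_lever above 0.6 rad), for 0.05 s.
4. pump lever right back up, second stroke (value of joint pump_lever below 0.08 rad), for 0.05 s.
5. pump lever pressed fully down to its stop, third stroke (value of joint pump_lever above 0.6 rad), for 0.05 s.
6. pump lever right back up, third stroke (value of joint pump_lever below 0.08 rad), for 0.05 s.
7. broad valve head pressed level with its gauge post (value of joint hold_plunger between 0.01 and 0.018 m and contact force between any of the fingers, the arm and hold_valve above 2 N), for 0.3 s.
At the end, for the whole second after the job is handed in: The robot is still pressing the broad valve head (more than 2 N), pushed down 10 to 18 mm (level with the gauge post within 4 mm); the pump lever is back up (under 0.10 rad) and the slim pin valve is not pressed (under 4 mm) (all of step 7 and value of joint pump_lever below 0.1 rad and value of joint dump_plunger below 0.004 m); the arm keeps its last pose, push and grip.
It fails at once if the broad valve is pushed down to its bottom stop (beyond 25 mm) (value of joint hold_plunger above 0.025 m).
It fails at once if the slim pin valve is pressed (more than 4 mm) (value of joint dump_plunger above 0.004 m).
It fails at once if a tool or piece of stock on the bench is moved more than 30 mm (distance of any of wrench, tape, hammer, carton, oil_bottle, mallet, collar from where it was at the start of the episode above 0.03 m).
It also fails if it takes over 64 s, if anything falls off the work surface, if the arm or the gripper's body presses on something with over 40 N, if the wrist force passes 120 N, or if a joint passes its speed limit or range.

ROBOT

A 7-joint arm with a two-finger parallel gripper is mounted at the origin on the work surface. World frame = base frame: x ahead of the robot, y to its left, z up, the work surface at z = 0. Lengths are in mm, angles in rad, forces in N, time in s.
With the tool pointing down it reaches from about 425 to 1025 mm from the base axis. Payload 3.6 kg.
Tool frame: the origin (TCP) lies at the very end of the fingers, on their centre line; the grasp point (between the pads) lies 19 mm behind it; y points along the fingers, z is the direction in which the jaws open and shut, and the axes are right-handed (so a half turn about y gives the same grasp; the last joint's range is limited). The gripper opens to 85 mm and grips with 20 to 120 N. Pads are 22 mm wide; open, the fingers measure 114 mm over their backs; the gripper's body (76 mm by 85 mm) begins 54 mm behind the grasp point. The pads swing forward as they close: fully open they stand 13 mm farther back than shut.
Start: joints at [-1.377, 0.591, 0.048, 1.609, -0.033, 0.943, -0.034], TCP at [205.086, 695.391, 231.302] pointing down, gripper open.
Joint ranges: [-2.69, 2.69], [-0.47, 2.24], [-1.27, 1.36], [0.19, 2.51], [-1.53, 4.68], [0.08, 2.07], [-3.09, 3.09]. Speed limits (rad/s): [2.57, 2.57, 3.14, 3.14, 3.14, 3.14, 3.14].

INTERFACE

Orientations are given as a rotation vector (axis times angle).
In Python, from cell import ctrl gives the robot as it stands.
- The arm moves only by the shell command python3 -m pendant 'ROWS'. ROWS is JSON, a list of rows, each an object with "offset": the shift along the world's x, y, z in cm, a list of three; "turn": the turn, a rotation vector about the world's x, y, z in rad, a list of three; "claw": the closure, from 0 (fully open) to 1 (shut). A call has 1 to 20 rows; each row shifts and turns the commanded pose from where the row before left it; what a row does not reach is not made up. A row lasts 1/8 s, in which the tool goes at most 62.5 mm and 10.7 degrees, less where a joint would pass 70% of its speed; a pose out of reach is approached as far as the arm can. A call is refused whole if a number of a shift passes 6.25 or a number of a turn 0.188, either way. A call with a gripper value outside its range is refused whole. The fingers move at their own pace and stop on an object; the grip force is fixed at half the most. Time passes only in rows, so rows that do not move let the fingers close. It gives the time, the measured TCP pose, the force and the opening at its end, in the units of the state.
- ctrl.observe(): the state, without advancing time (a new reading comes with each control period).
- ctrl.capture(name): name is "side" or "top"; returns the picture (384x512x3 uint8, blue, green, red); there is no depth.
- ctrl.get_calibration(name): a dict with "fx", "fy", "cx", "cy" (pixels), "distortion" ([k1, k2, p1, p2, k3] as OpenCV has them; the pictures are not rectified), "rvec" (rotation vector, rad) and "tvec" (3), from world to camera coordinates, as OpenCV has them. Camera axes: x right, y down, z forward; pixel columns grow to the right and rows downward; lengths in mm; the calibration is good to about 2 mm. A picture is of the moment at which its call begins. get_calibration takes no time and is no camera call.
- ctrl.finish_job(): hands the job in, once; it reports no verdict.
The state is a dict: "time_s": time; "joint_positions": joint angles; "qd": joint speeds; "effort": joint torques, N m; "tcp_pos": TCP position; "orientation": TCP orientation; "force": force on the tool from outside, world axes, zero at the start; "wrist_torque": the same for the moment, N m; "grip_width": opening from 0.0 (shut) to 1.0 (fully open).
Only numpy, scipy, OpenCV 4.12 (cv2) and the standard library are available. Lean on these libraries where they do the work, as an engineer would, in place of code of your own. Each camera call takes 0.05 s, during which the arm holds its last target.

## Working session

There is one attempt and no reset: what is moved stays moved. The work goes in short steps, Python scripts to look and compute and a shell command to move; the robot and the scene stay as the last step left them, time stands still between calls to the robot, and variables do not carry over. Pictures are saved under pics/ and viewed, and the job is handed in when it is done.

```bash
ls; mkdir -p pics; python3 - <<'E'
from cell import ctrl
import cv2
s=ctrl.observe(); print(s)
for n in("side","top"):
    cv2.imwrite(f"pics/{n}0.png",ctrl.capture(n)); print(n,ctrl.get_calibration(n))
E
```

```text
pics
{'time_s': 0.0, 'joint_positions': array([-1.37749665,  0.59213215,  0.04829656,  1.60984414, -0.03331898,
        0.94267943, -0.03369112]), 'qd': array([-0.00113111, -0.00066635,  0.00180722, -0.0025648 , -0.00062566,
       -0.00172177,  0.00088137]), 'effort': array([-4.14246151e-04, -5.48693204e+01,  1.54652584e+00, -1.98124409e+01,
        9.39863588e-03,  8.68317235e-03, -3.65363164e-06]), 'tcp_pos': array([204.84286629, 694.59159046, 230.12327818]), 'orientation': array([-1.56130638,  0.22528598, -0.22495151]), 'force': array([-0.0651143 ,  0.48490894,  0.51094959]), 'wrist_torque': array([0.03617805, 0.0223827 , 0.02200596]), 'grip_width': 1.002504411488926}
side {'fx': 460.0435207626446, 'fy': 460.0435207626446, 'cx': 254.94613307171315, 'cy': 187.96116521039016, 'distortion': array([0.05187942, 0.        , 0.        , 0.        , 0.        ]), 'rvec': array([ 0.65320039, -2.64528169,  1.13707245]), 'tvec': array([ 534.07057863,  278.46570498, 1287.60814269])}
top {'fx': 479.68276301207226, 'fy': 479.68276301207226, 'cx': 255.50649683999922, 'cy': 193.4817984187848, 'distortion': array([0.02132647, 0.        , 0.        , 0.        , 0.        ]), 'rvec': array([ 2.15289179, -2.10123517,  0.2010896 ]), 'tvec': array([  21.38290439,  593.68156713, 1523.84518745])}
```

View pics/side0.png

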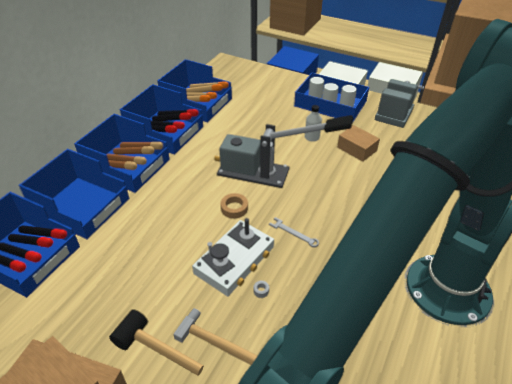

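View pics/top0.png

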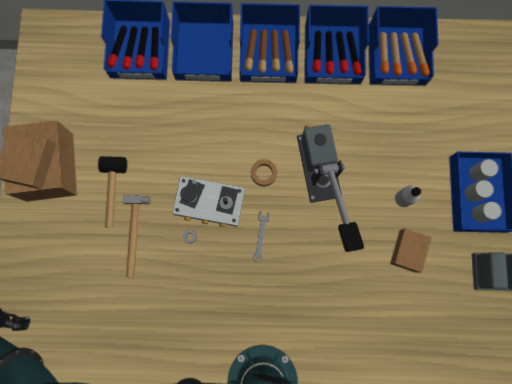

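The side view shows the pump at about (255,155), with its paddle at (340,123), and the manifold at about (235,255). In the top view the paddle is at (350,236) and the manifold at (209,201). I'll zoom in next.

```bash
python3 - <<'E'
import cv2,numpy as np
t=cv2.imread("pics/top0.png");s=cv2.imread("pics/side0.png")
a=cv2.resize(t[165:240,160:260],None,fx=7,fy=7,interpolation=cv2.INTER_CUBIC)
cv2.imwrite("pics/tz1.png",a)
a=cv2.resize(t[120:260,290:370],None,fx=4,fy=4,interpolation=cv2.INTER_CUBIC)
cv2.imwrite("pics/tz2.png",a)
a=cv2.resize(s[210:300,185:285],None,fx=6,fy=6,interpolation=cv2.INTER_CUBIC)
cv2.imwrite("pics/sz1.png",a)
E
```

```text
(no output)
```

View pics/tz1.png

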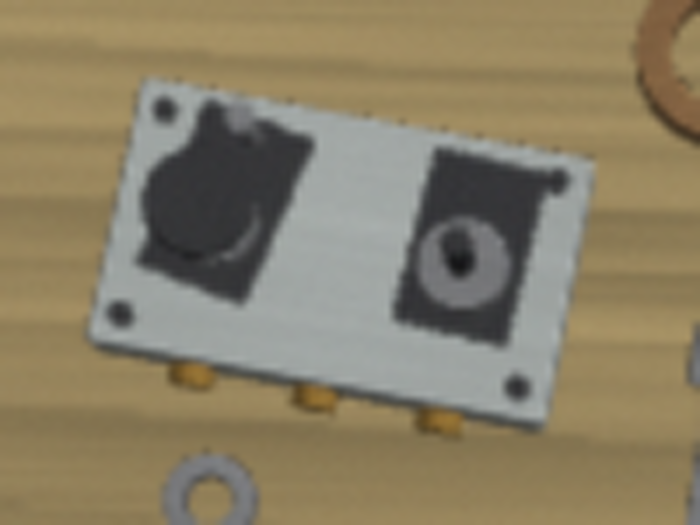

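View pics/tz2.png

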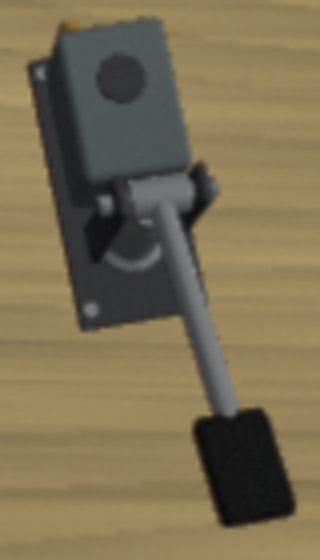

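View pics/sz1.png

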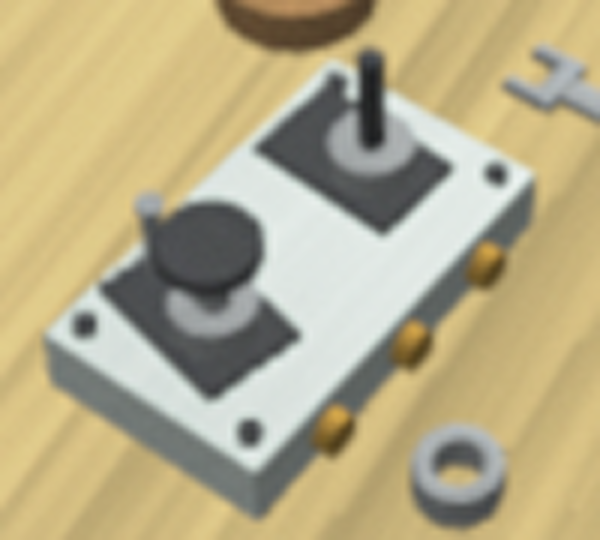

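```bash
cat > h.py <<'E'
import cv2,numpy as np
from cell import ctrl
C={}
for n in("top","side"):
    c=ctrl.get_calibration(n);K=np.array([[c['fx'],0,c['cx']],[0,c['fy'],c['cy']],[0,0,1]])
    R=cv2.Rodrigues(np.array(c['rvec']))[0];C[n]=(K,np.array(c['distortion']),R,np.array(c['tvec']).ravel(),c)
def ray(n,p):
    K,D,R,t,_=C[n];u=cv2.undistortPoints(np.array([[p]],float),K,D)[0,0]
    return -R.T@t,R.T@np.array([u[0],u[1],1])
def plane(n,p,z):
    o,d=ray(n,p);return o+d*(z-o[2])/d[2]
def tri(a,b):
    P=[]
    x=[]
    for n,p in(("top",a),("side",b)):
        K,D,R,t,_=C[n];P.append(np.c_[R,t]);x.append(cv2.undistortPoints(np.array([[p]],float),K,D)[0].T)
    X=cv2.triangulatePoints(P[0],P[1],x[0],x[1]);return (X[:3]/X[3]).ravel()
def proj(n,X):
    K,D,R,t,c=C[n];return cv2.projectPoints(np.array([X],float),c['rvec'],c['tvec'],K,D)[0].ravel()
E
python3 - <<'E'
from h import *
np.set_printoptions(precision=1,suppress=True)
T=lambda x,y,o,k:(o[0]+(x+.5)/k-.5,o[1]+(y+.5)/k-.5)
for nm,a,b,z in(("head",(200,205),(208,240),107),("gauge",(243,117),(150,200),93),("pin",(455,240),(371,55),125)):
    a=T(*a,(160,165),7);b=T(*b,(185,210),6)
    print(nm,tri(a,b),plane("top",a,z),plane("side",b,z))
a=T(245,466,(290,120),4)
print("paddle",tri(a,(340,122)),plane("top",a,273),plane("side",(340,122),273))
# plate corners on top z~8
for c in((32,60),(82,328),(205,312)): print(plane("top",T(*c,(290,120),4),8))
# manifold top corners
for c in((145,78),(595,157),(545,428),(92,342)): print("M",plane("top",T(*c,(160,165),7),40))
for n,z,c in(("tape",30,(264,172)),("collar",22,(190,236)),("wr1",5,(266,212)),("wr2",5,(258,261)),("carton",60,(412,250)),("bottle",140,(415,190)),("hammerhead",25,(136,200)),("hend",20,(131,277)),("malhead",56,(113,163)),("malend",30,(109,227)),("bigcarton",100,(75,195))): print(n,plane("top",c,z))
E
```

```text
head [578.7 250.4 107.4] [576.7 249.7 107. ] [581.1 250.5 107. ]
gauge [621.7 234.2  94.5] [620.9 233.9  93. ] [623.6 233.3  93. ]
pin [560.5 132.5 127. ] [560.4 132.5 125. ] [561.9 131.  125. ]
paddle [ 436.7 -232.4  271.7] [ 438.3 -231.8  273. ] [ 434.4 -230.8  273. ]
[ 812.9 -105.5    8. ]
[ 578.3 -149.6    8. ]
[ 594.6 -253.6    8. ]
M [649.8 288.3  40. ]
M [616.7  72.7  40. ]
M [486.7  92.5  40. ]
M [522.2 306.5  40. ]
tape [671.9   8.8  30. ]
collar [451.  248.5  22. ]
wr1 [539.6  -1.2   5. ]
wr2 [375.3  22.    5. ]
carton [ 420.1 -470.5   60. ]
bottle [ 600.5 -460.2  140. ]
hammerhead [566.5 433.6  25. ]
hend [313.7 433.3  20. ]
malhead [683.7 510.3  56. ]
malend [473.6 514.4  30. ]
bigcarton [565.4 608.7 100. ]
```

```bash
python3 -m pendant '[{"offset":[0,0,5],"turn":[0,0,0],"claw":1},{"offset":[0,0,5],"turn":[0,0,0],"claw":1},{"offset":[4,-4,1],"turn":[0,0,0],"claw":1},{"offset":[4,-4,1],"turn":[0,0,0],"claw":1},{"offset":[4,-4,0],"turn":[0,0,0],"claw":1},{"offset":[4,-4,0],"turn":[0,0,0],"claw":1},{"offset":[4,-4,0],"turn":[0,0,0],"claw":1},{"offset":[2,-5,0],"turn":[0,0,-0.1],"claw":1},{"offset":[2,-5,0],"turn":[0,0,-0.1],"claw":1},{"offset":[2,-5,0],"turn":[0,0,-0.1],"claw":1},{"offset":[2,-5,0],"turn":[0,0,-0.1],"claw":1},{"offset":[2,-5,0],"turn":[0,0,-0.1],"claw":1},{"offset":[2,-5,0],"turn":[0,0,-0.1],"claw":1},{"offset":[0,0,0],"turn":[0,0,0],"claw":1}]'; python3 -c "
from cell import ctrl;print(ctrl.observe())"
```

```text
time_s: 1.85
tcp_pos: [526.6, 189.2, 351.3]
orientation: [-1.457, 0.699, -0.702]
force: [-0.6, 0.4, -0.3]
grip_width: -0.003
{'time_s': 1.85, 'joint_positions': array([-0.70245832,  0.26554285,  0.34692914,  1.86181931, -0.10096831,
        1.03209806,  0.35901686]), 'qd': array([-0.04515726,  0.00776119, -0.09293977, -0.00830967, -0.04320524,
        0.0011228 , -0.00200559]), 'effort': array([ 1.05225530e+00, -3.56376600e+01,  3.31110030e+00, -2.08482331e+01,
        1.93961989e-01, -2.68200274e-03,  1.08336404e-02]), 'tcp_pos': array([526.55799792, 189.15203594, 351.31443013]), 'orientation': array([-1.45722907,  0.69900226, -0.70168279]), 'force': array([-0.61485114,  0.3693897 , -0.27830658]), 'wrist_torque': array([0.05333566, 0.03492804, 0.02008894]), 'grip_width': -0.0032315264264235278}
```

```bash
python3 -m pendant '[{"offset":[0,-5,0],"turn":[0,0,-0.1],"claw":1},{"offset":[0,-5,0],"turn":[0,0,-0.1],"claw":1},{"offset":[0,-5,0],"turn":[0,0,-0.1],"claw":1},{"offset":[0,-5,0],"turn":[0,0,-0.1],"claw":1},{"offset":[-1.4,-3.7,0],"turn":[0,0,-0.1],"claw":1},{"offset":[-1.4,-3.7,0],"turn":[0,0,-0.1],"claw":1},{"offset":[-1.4,-3.7,0],"turn":[0,0,-0.1],"claw":1},{"offset":[-1.4,-3.7,0],"turn":[0,0,-0.1],"claw":1},{"offset":[-1.4,-3.7,0],"turn":[0,0,0],"claw":1},{"offset":[-1.4,-3.4,0],"turn":[0,0,0],"claw":1},{"offset":[0,0,-2],"turn":[0,0,0],"claw":1},{"offset":[0,0,-2],"turn":[0,0,0],"claw":1},{"offset":[0,0,0],"turn":[0,0,0],"claw":1}]'; python3 - <<'E'
from h import *
s=ctrl.observe();print(s['joint_positions'].round(2))
a=ctrl.capture("side");b=ctrl.capture("top")
print(proj("side",s['tcp_pos']),proj("top",s['tcp_pos']))
cv2.imwrite("pics/p1.png",np.hstack([cv2.resize(a[60:200,200:400],None,fx=2,fy=2),cv2.resize(b[130:270,260:460],None,fx=2,fy=2)]))
E
```

```text
time_s: 3.48
tcp_pos: [439.6, -222.0, 309.9]
orientation: [-1.154, 1.298, -1.291]
force: [0.4, 0.5, -0.7]
grip_width: 0.002
[-0.19  0.24  0.68  2.05 -0.19  0.91  0.49]
[338.91306521 112.76478918] [350.0123547  234.27198498]
```

View pics/p1.png

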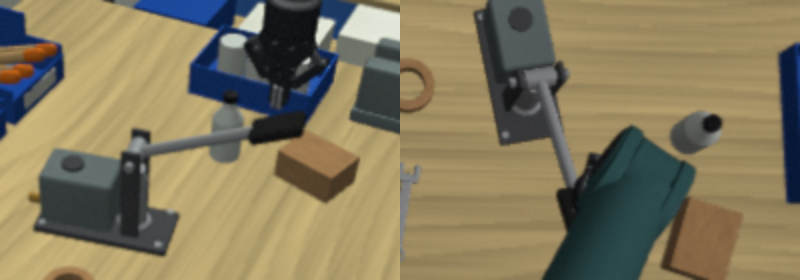

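```bash
python3 -m pendant '[{"offset":[0,-0.8,0],"turn":[0,0,0],"claw":1},{"offset":[0,0,-2.4],"turn":[0,0,0],"claw":1},{"offset":[-0.4,0,-2.4],"turn":[0,0,0],"claw":1},{"offset":[-0.4,-0.1,-2.4],"turn":[0,0,0],"claw":1},{"offset":[-0.4,-0.1,-2.4],"turn":[0,0,0],"claw":1},{"offset":[-0.4,-0.1,-2.4],"turn":[0,0,0],"claw":1},{"offset":[0,0,-2.4],"turn":[0,0,0],"claw":1},{"offset":[0.2,0,-2.4],"turn":[0,0,0],"claw":1},{"offset":[0.2,0,-2.4],"turn":[0,0,0],"claw":1},{"offset":[0,0,-0.5],"turn":[0,0,0],"claw":1},{"offset":[0,0,0],"turn":[0,0,0],"claw":1},{"offset":[0,0,0],"turn":[0,0,0],"claw":1}]'; python3 - <<'E'
from h import *
s=ctrl.observe();print(s['joint_positions'].round(2),s['force'])
a=ctrl.capture("side");print(proj("side",s['tcp_pos']))
cv2.imwrite("pics/p2.png",cv2.resize(a[60:220,200:400],None,fx=3,fy=3))
E
```

```text
time_s: 5.08
tcp_pos: [431.1, -235.2, 116.1]
orientation: [-1.149, 1.292, -1.295]
force: [-1.5, 3.1, 12.7]
grip_width: -0.002
[ 0.08  0.53  0.45  2.23 -0.51  0.47  0.81] [-1.47918125  3.06201492 12.71273475]
[335.20760134 161.26010545]
```

View pics/p2.png

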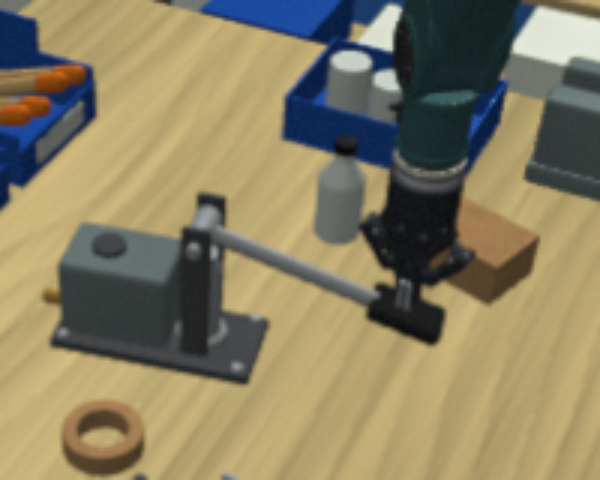

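The paddle is down, with its centre at about (405,312) in the zoomed crop and 12.7 N on the tool. I'll press 5 mm further to make sure it reaches the stop, then go back up.

```bash
python3 -m pendant '[{"offset":[0,0,-0.5],"turn":[0,0,0],"claw":1},{"offset":[0,0,0],"turn":[0,0,0],"claw":1}]'; python3 -m pendant '[{"offset":[-0.2,0,2.5],"turn":[0,0,0],"claw":1},{"offset":[-0.2,0,2.5],"turn":[0,0,0],"claw":1},{"offset":[0,0,2.5],"turn":[0,0,0],"claw":1},{"offset":[0.4,0.1,2.5],"turn":[0,0,0],"claw":1},{"offset":[0.4,0.1,2.5],"turn":[0,0,0],"claw":1},{"offset":[0.4,0.1,2.5],"turn":[0,0,0],"claw":1},{"offset":[0.4,0.1,2.5],"turn":[0,0,0],"claw":1},{"offset":[0,0,1.2],"turn":[0,0,0],"claw":1},{"offset":[0,0,0],"turn":[0,0,0],"claw":1},{"offset":[0,0,0],"turn":[0,0,0],"claw":1},{"offset":[0,0,0],"turn":[0,0,0],"claw":1}]'; python3 - <<'E'
from h import *
s=ctrl.observe();print(s['force'])
a=ctrl.capture("side");print(proj("side",s['tcp_pos']))
cv2.imwrite("pics/p3.png",cv2.resize(a[60:220,200:400],None,fx=3,fy=3))
E
```

```text
time_s: 5.38
tcp_pos: [432.2, -235.0, 111.5]
orientation: [-1.148, 1.29, -1.295]
force: [-0.8, 3.4, 16.2]
grip_width: 0.004
time_s: 6.75
tcp_pos: [440.3, -230.4, 295.3]
orientation: [-1.153, 1.296, -1.293]
force: [-0.3, -0.3, -0.7]
grip_width: -0.003
[-0.31737995 -0.26115545 -0.72465835]
[339.05159665 115.388701  ]
```

View pics/p3.png

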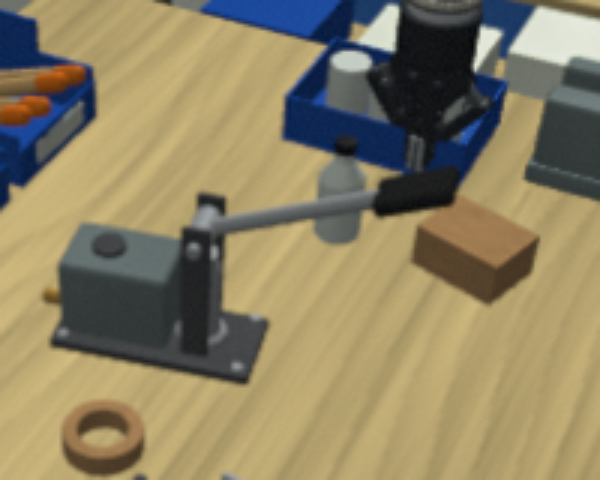

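The first stroke is done: the force rose past the spring value at the bottom, so the lever was on its stop, and it is now back up with the tool unloaded. Strokes two and three are next.

```bash
python3 -m pendant '[{"offset":[0,0,-1.2],"turn":[0,0,0],"claw":1},{"offset":[-0.4,-0.1,-2.5],"turn":[0,0,0],"claw":1},{"offset":[-0.4,-0.1,-2.5],"turn":[0,0,0],"claw":1},{"offset":[-0.4,-0.1,-2.5],"turn":[0,0,0],"claw":1},{"offset":[-0.4,-0.1,-2.5],"turn":[0,0,0],"claw":1},{"offset":[0,0,-2.5],"turn":[0,0,0],"claw":1},{"offset":[0.2,0,-2.5],"turn":[0,0,0],"claw":1},{"offset":[0.2,0,-2.5],"turn":[0,0,0],"claw":1},{"offset":[0,0,0],"turn":[0,0,0],"claw":1},{"offset":[0,0,0],"turn":[0,0,0],"claw":1},{"offset":[0,0,0],"turn":[0,0,0],"claw":1}]';  python3 -m pendant '[{"offset":[-0.2,0,2.5],"turn":[0,0,0],"claw":1},{"offset":[-0.2,0,2.5],"turn":[0,0,0],"claw":1},{"offset":[0,0,2.5],"turn":[0,0,0],"claw":1},{"offset":[0.4,0.1,2.5],"turn":[0,0,0],"claw":1},{"offset":[0.4,0.1,2.5],"turn":[0,0,0],"claw":1},{"offset":[0.4,0.1,2.5],"turn":[0,0,0],"claw":1},{"offset":[0.4,0.1,2.5],"turn":[0,0,0],"claw":1},{"offset":[0,0,1.2],"turn":[0,0,0],"claw":1},{"offset":[0,0,0],"turn":[0,0,0],"claw":1},{"offset":[0,0,0],"turn":[0,0,0],"claw":1},{"offset":[0,0,0],"turn":[0,0,0],"claw":1}]'
python3 -m pendant '[{"offset":[0,0,-1.2],"turn":[0,0,0],"claw":1},{"offset":[-0.4,-0.1,-2.5],"turn":[0,0,0],"claw":1},{"offset":[-0.4,-0.1,-2.5],"turn":[0,0,0],"claw":1},{"offset":[-0.4,-0.1,-2.5],"turn":[0,0,0],"claw":1},{"offset":[-0.4,-0.1,-2.5],"turn":[0,0,0],"claw":1},{"offset":[0,0,-2.5],"turn":[0,0,0],"claw":1},{"offset":[0.2,0,-2.5],"turn":[0,0,0],"claw":1},{"offset":[0.2,0,-2.5],"turn":[0,0,0],"claw":1},{"offset":[0,0,0],"turn":[0,0,0],"claw":1},{"offset":[0,0,0],"turn":[0,0,0],"claw":1},{"offset":[0,0,0],"turn":[0,0,0],"claw":1}]';  python3 -m pendant '[{"offset":[-0.2,0,2.5],"turn":[0,0,0],"claw":1},{"offset":[-0.2,0,2.5],"turn":[0,0,0],"claw":1},{"offset":[0,0,2.5],"turn":[0,0,0],"claw":1},{"offset":[0.4,0.1,2.5],"turn":[0,0,0],"claw":1},{"offset":[0.4,0.1,2.5],"turn":[0,0,0],"claw":1},{"offset":[0.4,0.1,2.5],"turn":[0,0,0],"claw":1},{"offset":[0.4,0.1,2.5],"turn":[0,0,0],"claw":1},{"offset":[0,0,1.2],"turn":[0,0,0],"claw":1},{"offset":[0,0,0],"turn":[0,0,0],"claw":1},{"offset":[0,0,0],"turn":[0,0,0],"claw":1},{"offset":[0,0,0],"turn":[0,0,0],"claw":1}]'
python3 - <<'E'
from h import *
s=ctrl.observe();print(s['force'])
a=ctrl.capture("side");print(proj("side",s['tcp_pos']))
cv2.imwrite("pics/p4.png",a)
E
```

```text
time_s: 8.18
tcp_pos: [431.7, -234.2, 111.0]
orientation: [-1.147, 1.291, -1.294]
force: [-0.1, 4.2, 23.5]
grip_width: 0.001
time_s: 9.55
tcp_pos: [440.2, -230.3, 295.2]
orientation: [-1.153, 1.296, -1.293]
force: [-0.1, 0.8, -0.9]
grip_width: 0.001
time_s: 10.92
tcp_pos: [431.9, -234.2, 111.0]
orientation: [-1.147, 1.291, -1.294]
force: [0.5, 5.3, 23.6]
grip_width: 0.003
time_s: 12.3
tcp_pos: [440.2, -230.3, 295.2]
orientation: [-1.153, 1.296, -1.293]
force: [-0.7, -0.4, -0.2]
grip_width: 0.001
[-0.70328179 -0.38811654 -0.22965448]
[339.05679222 115.42240782]
```

View pics/p4.png

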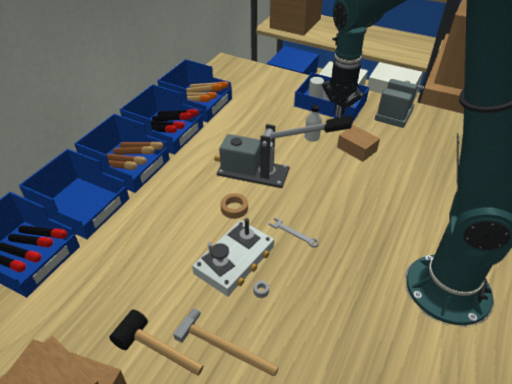

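The lever is back up, with the paddle at (338,123) as at the start. Both later strokes reached about 23.5 N against the stop. Now I'll move over to the mushroom valve.

```bash
python3 -m pendant '[{"offset":[0,0,5],"turn":[0,0,0],"claw":1},{"offset":[1.5,3.7,0],"turn":[0,0,0.1],"claw":1},{"offset":[1.5,3.7,0],"turn":[0,0,0.1],"claw":1},{"offset":[1.4,3.7,0],"turn":[0,0,0.1],"claw":1},{"offset":[1.4,3.7,0],"turn":[0,0,0.1],"claw":1},{"offset":[1.4,3.7,0],"turn":[0,0,0.1],"claw":1},{"offset":[1.4,3.7,0],"turn":[0,0,0.1],"claw":1},{"offset":[0.9,4.4,0],"turn":[0,0,0.1],"claw":1},{"offset":[0.9,4.4,0],"turn":[0,0,0.1],"claw":1},{"offset":[0.9,4.4,0],"turn":[0,0,0.1],"claw":1},{"offset":[0.9,4.4,0],"turn":[0,0,0.1],"claw":1},{"offset":[0.9,4.4,0],"turn":[0,0,0.1],"claw":1},{"offset":[0.9,4.4,0],"turn":[0,0,0.1],"claw":1},{"offset":[0,0,0],"turn":[0,0,0],"claw":1},{"offset":[0,0,0],"turn":[0,0,0],"claw":1}]'
```

```text
time_s: 14.22
tcp_pos: [581.0, 255.0, 345.6]
orientation: [-1.539, 0.382, -0.381]
force: [-0.9, -0.7, 0.1]
grip_width: 0.002
```

```bash
python3 -m pendant '[{"offset":[-0.2,-0.5,-4],"turn":[0,0,0],"claw":1},{"offset":[0,0,-4],"turn":[0,0,0],"claw":1},{"offset":[0,0,-4],"turn":[0,0,0],"claw":1},{"offset":[0,0,-4],"turn":[0,0,0],"claw":1},{"offset":[0,0,-3],"turn":[0,0,0],"claw":1},{"offset":[0,0,-2],"turn":[0,0,0],"claw":1},{"offset":[0,0,0],"turn":[0,0,0],"claw":1},{"offset":[0,0,0],"turn":[0,0,0],"claw":1},{"offset":[0,0,0],"turn":[0,0,0],"claw":1}]'
python3 - <<'E'
from h import *
s=ctrl.observe();print(s['tcp_pos'],s['force'],cv2.Rodrigues(s['orientation'])[0][:,1])
a=ctrl.capture("side");print(proj("side",s['tcp_pos']))
cv2.imwrite("pics/v1.png",cv2.resize(a[180:300,170:300],None,fx=5,fy=5,interpolation=cv2.INTER_CUBIC))
b=ctrl.capture("top");cv2.imwrite("pics/v1t.png",cv2.resize(b[130:270,130:290],None,fx=4,fy=4))
E
```

```text
time_s: 15.35
tcp_pos: [580.1, 250.7, 137.8]
orientation: [-1.535, 0.38, -0.383]
force: [-0.9, -0.2, 1.0]
grip_width: -0.002
[580.13646759 250.69798318 137.78490735] [-0.89407155 -0.20104715  0.97946388] [ 0.00255476  0.00120619 -0.99999601]
[218.91838559 242.45033838]
```

View pics/v1.png

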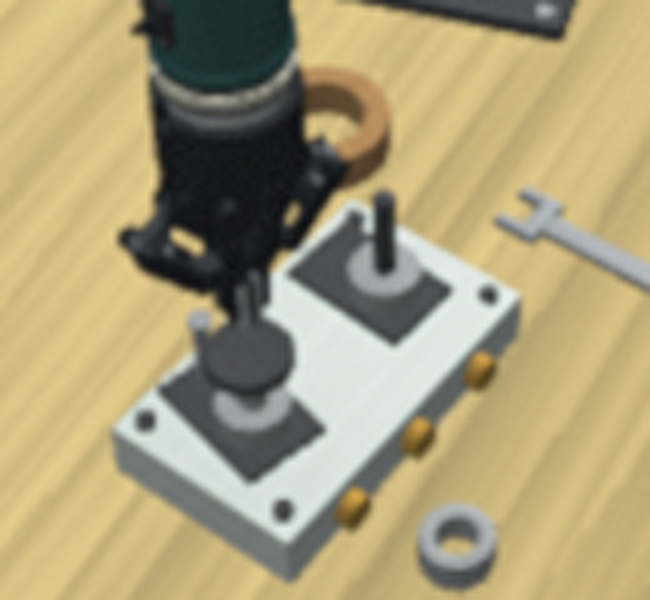

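View pics/v1t.png

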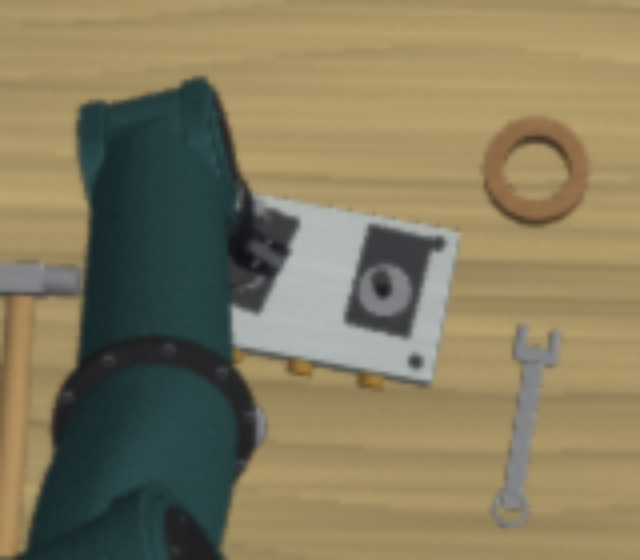

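The fingertips are right above the head: the tip is at (245,315) and the head at (250,355) in the zoomed crop. I'll go down slowly and watch the force.

```bash
python3 -m pendant '[{"offset":[0,0,-1.3],"turn":[0,0,0],"claw":1},{"offset":[0,0,-1],"turn":[0,0,0],"claw":1},{"offset":[0,0,0],"turn":[0,0,0],"claw":1},{"offset":[0,0,0],"turn":[0,0,0],"claw":1},{"offset":[0,0,0],"turn":[0,0,0],"claw":1}]'
for i in 1; do python3 -m pendant '[{"offset":[0,0,-0.5],"turn":[0,0,0],"claw":1},{"offset":[0,0,0],"turn":[0,0,0],"claw":1},{"offset":[0,0,0],"turn":[0,0,0],"claw":1}]'; done
python3 -m pendant '[{"offset":[0,0,-0.3],"turn":[0,0,0],"claw":1},{"offset":[0,0,0],"turn":[0,0,0],"claw":1},{"offset":[0,0,0],"turn":[0,0,0],"claw":1}]'
python3 -m pendant '[{"offset":[0,0,-0.3],"turn":[0,0,0],"claw":1},{"offset":[0,0,0],"turn":[0,0,0],"claw":1},{"offset":[0,0,0],"turn":[0,0,0],"claw":1}]'
```

```text
time_s: 16.08
tcp_pos: [579.4, 250.5, 113.5]
orientation: [-1.537, 0.381, -0.382]
force: [-0.6, 0.8, 0.5]
grip_width: 0.001
time_s: 16.45
tcp_pos: [579.1, 250.4, 108.3]
orientation: [-1.537, 0.382, -0.382]
force: [-0.3, 0.4, -0.3]
grip_width: 0.002
time_s: 16.82
tcp_pos: [579.4, 250.5, 105.8]
orientation: [-1.536, 0.381, -0.382]
force: [-0.4, -0.2, 4.7]
grip_width: -0.001
time_s: 17.2
tcp_pos: [579.5, 250.5, 102.8]
orientation: [-1.536, 0.381, -0.382]
force: [-0.6, 0.2, 5.4]
grip_width: 0.0
```

```bash
python3 -m pendant '[{"offset":[0,0,-0.4],"turn":[0,0,0],"claw":1},{"offset":[0,0,-0.3],"turn":[0,0,0],"claw":1},{"offset":[0,0,-0.2],"turn":[0,0,0],"claw":1},{"offset":[0,0,0],"turn":[0,0,0],"claw":1},{"offset":[0,0,0],"turn":[0,0,0],"claw":1},{"offset":[0,0,0],"turn":[0,0,0],"claw":1}]'
python3 - <<'E'
from h import *
s=ctrl.observe();print(s['tcp_pos'],s['force'])
a=ctrl.capture("side")
cv2.imwrite("pics/v2f.png",a)
cv2.imwrite("pics/v2.png",cv2.resize(a[220:300,180:270],None,fx=7,fy=7,interpolation=cv2.INTER_CUBIC))
E
```

```text
time_s: 17.95
tcp_pos: [579.5, 250.5, 94.3]
orientation: [-1.536, 0.381, -0.382]
force: [-1.2, -1.0, 8.3]
grip_width: 0.0
[579.49235226 250.53062078  94.30765246] [-1.21592389 -1.04711162  8.30920094]
```

View pics/v2.png

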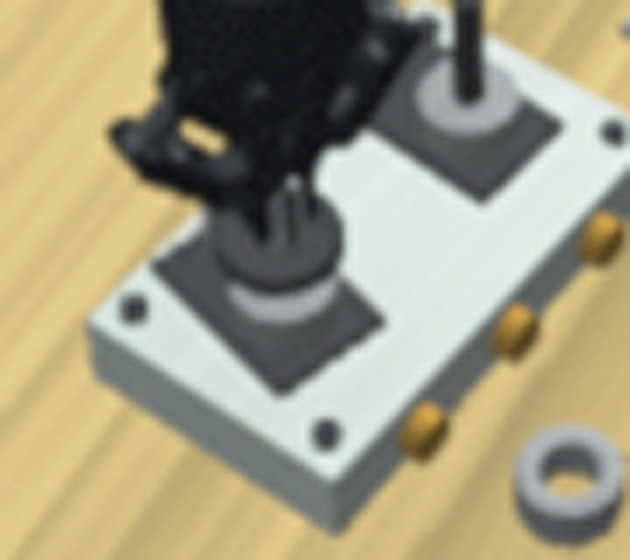

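View pics/v2f.png

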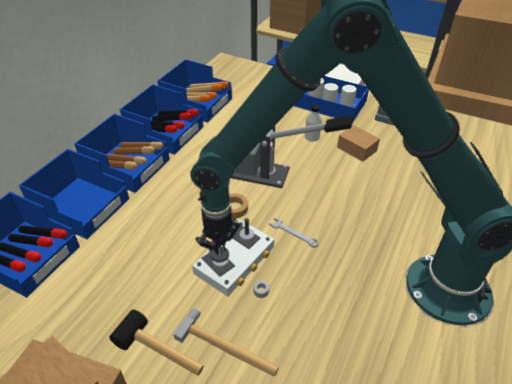

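The head is down by about 13 mm and the lever is still up, with the paddle at (338,123). The pin stands clear, and the bench items look unmoved. I'll trim 1 mm and hold.

```bash
python3 -m pendant '[{"offset":[0,0,-0.1],"turn":[0,0,0],"claw":1},{"offset":[0,0,0],"turn":[0,0,0],"claw":1},{"offset":[0,0,0],"turn":[0,0,0],"claw":1},{"offset":[0,0,0],"turn":[0,0,0],"claw":1},{"offset":[0,0,0],"turn":[0,0,0],"claw":1},{"offset":[0,0,0],"turn":[0,0,0],"claw":1}]'
python3 - <<'E'
from h import *
np.set_printoptions(precision=2,suppress=True)
t=ctrl.capture("top");s=ctrl.capture("side");o=cv2.imread("pics/top0.png");q=cv2.imread("pics/side0.png")
h=ctrl.observe();print(h['tcp_pos'],h['force'])
# head ellipse bottom rim / pin-top comparision in side view
cv2.imwrite("pics/v3t.png",t)
E
```

```text
time_s: 18.75
tcp_pos: [579.5, 250.5, 93.3]
orientation: [-1.536, 0.381, -0.382]
force: [-1.7, -0.9, 8.9]
grip_width: -0.003
[579.44 250.53  93.34] [-2.16 -0.58  8.45]
```

View pics/v3t.png

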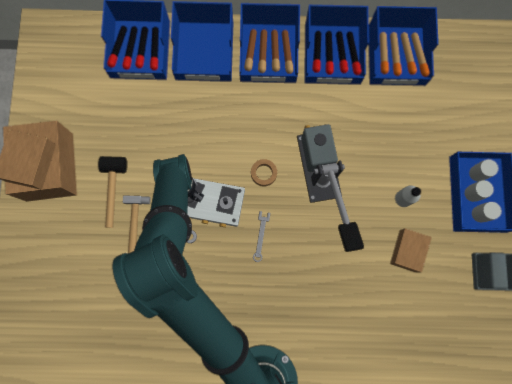

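The TCP is at 93.3 mm with 8.9 N on it, which matches the spring at 14 mm. In the top view the paddle is at (350,236) and every bench item is where it started. I'm handing it in.

```bash
python3 -c "
from cell import ctrl
print(ctrl.finish_job()); s=ctrl.observe(); print(s['tcp_pos'],s['force'])"
```

```text
the job is handed in; nothing more can be done
None
the job is handed in; nothing more can be done
```

I worked the pump lever through three full strokes, then pressed the broad valve level with its gauge post. I handed the job in at about 19 s with the arm still holding it there; the hand-in gives no verdict.

- **Pump:** the force at the bottom of the strokes was 16, 23.5 and 23.6 N, above the 13 N the spring gives when fully down, so each reached the stop. After each stroke the tool read no load; pictures after the first and third strokes showed the lever fully up, and it was still up in the last picture.
- **Broad valve:** just before hand-in the fingertips were at 93.3 mm (gauge post 93 mm), pushing with about 8.5–8.9 N. That matches the spring at about 14 mm of travel, so it was never near its bottom stop.
- **Everything else:** the slim pin was not touched, and the tools and stock I could see were where they started. In the last top view the arm partly covers the collar and the hammer; the side view about a second earlier shows both unmoved.

No check failed or disagreed. The fingers hid the gauge post in the last side view, so "level" rests on the fingertip height and force, not on seeing the two tops side by side.

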